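# Fit the matching carrier plate, load and start the block shaker

### The arm

A 6-joint arm with a two-finger parallel gripper is mounted at the origin on the work surface. World frame = base frame: x ahead of the robot, y to its left, z up, the work surface at z = 0. Lengths are in m, angles in rad, forces in N, time in s.
With the tool pointing down it reaches from about 0.375 to 0.975 m from the base axis. Payload 3.8 kg.
Tool frame: the origin (TCP) lies at the very end of the fingers, on their centre line; the grasp point (between the pads) lies 19 mm behind it (ctrl.grip_point_offset is the distance from the TCP to the grasp point, in m); z points along the fingers, y is the line along which they close (so a half turn about z gives the same grasp; the last joint's range is limited). The gripper opens to 85 mm and grips with 20 to 120 N. Pads are 22 mm wide; open, the fingers measure 114 mm over their backs; the gripper's body (76 mm by 85 mm) begins 54 mm behind the grasp point. The pads swing forward as they close: fully open they stand 13 mm farther back than shut.
Start: joints at [-0.037, 0.264, 1.604, -0, 1.274, -0.037], TCP at [0.675, -0, 0.201] pointing down, gripper open.
Joint ranges: [-2.63, 2.63], [-0.94, 2.18], [0.31, 2.57], [-1.31, 4.45], [0, 2.66], [-2.55, 2.55]. Speed limits (rad/s): [2.57, 2.57, 3.14, 3.14, 3.14, 3.14].

### API

Orientations are given as a unit quaternion [x, y, z, w].
In Python, from bench import ctrl gives the robot as it stands. Calls block until the motion is done:
- ctrl.movep(position, orientation): joint-space move of the TCP to a pose.
- ctrl.line_to(position, attitude=None, feed=0.15): straight line of the TCP; attitude=None keeps the orientation; feed is the mean speed in m/s.
- ctrl.set_joints(angles): joint-space move.
- ctrl.let_go() and ctrl.grasp(squeeze=None): open the fingers fully, or close them until they stop; squeeze is the grip in N (None keeps the last).
- ctrl.sleep(seconds).
- ctrl.solve_ik(position, orientation): joint angles nearest the present ones, or None.
- ctrl.capture(name): name is "scene" or "side" or "wrist"; returns the picture (384x512x3 uint8, red, green, blue); there is no depth.
- ctrl.camera_model(name): a dict with "vertical_fov" (degrees; the focal length in pixels is half the picture's height over the tangent of half this angle, whatever the lens; pixels are square), "cx", "cy" (the principal point, pixels), "dist_coeffs" ([k1, k2, p1, p2, k3] as OpenCV has them; the pictures are not rectified), "cam_to_world" (4x4, takes a point from camera to world coordinates); the wrist camera has in their place "hand_eye" (4x4, takes a point from camera to tool coordinates, whose origin is the TCP and whose axes are the flange's). Camera axes: x right, y up, looking along -z (the intrinsics and any distortion apply to the point x, -y, -z); pixel columns grow to the right and rows downward; lengths in m; the calibration is good to about 2 mm. A picture is of the moment at which its call begins: read the wrist's pose just before it. camera_model takes no time and is no camera call.
A pose or a line that the arm cannot do raises ctrl.MotionError and nothing moves.
- ctrl.hand_in(): hands the job in; it is judged then, once.
Readings, each from a call of its own:
- ctrl.read_time(): time.
- ctrl.read_joint_positions(): joint angles.
- ctrl.read_dq(): joint speeds.
- ctrl.read_joint_torque(): joint torques, N m.
- ctrl.read_position(): TCP position.
- ctrl.read_tcp_rot(): TCP orientation.
- ctrl.read_ft_force(): force on the tool from outside, world axes, zero at the start.
- ctrl.read_ft_torque(): the same for the moment, N m.
- ctrl.read_grip_width(): opening from 0.0 (shut) to 1.0 (fully open).
- ctrl.read_grip_force(): force on a finger pad.
Only numpy, scipy, OpenCV 4.12 (cv2) and the standard library are available. Lean on these libraries where they do the work, as an engineer would, in place of code of your own. Each camera call takes 0.05 s, during which the arm holds its last target. There are 200 camera calls.

### The job

Get the block shaker running: find which of the three aluminium carrier plates on the mat drops fully home over the two dowel pins in the shaker's open chamber, leave it seated there and the other plates lying flat on the mat. Then stand every sample jar from the bench upright in the plate, one to a pocket and right down on the pocket floor, tip the open hood over past upright so that it comes down fully shut, and last press the start button. Do not disturb the other things on the bench.

Things in the scene. Friction and masses are not known exactly. Their poses are not given: they have to be found in the camera images.
- shaker: White block shaker, fixed, 260 x 235 mm; origin on the bench under the chamber centre, x away from its console (towards the robot, deck 68 mm high), y to the hinge housing. Chamber open to -y, between cheeks (inner faces x = +-85 mm, y 2 to 87 mm, top 154 mm) and housing (y 88 to 150 mm, top 157 mm). Hood hinge line: along x through (0, 85, 160) mm. Place and yaw vary.
- chamber (a point): Point on the shaker, axes parallel to the shaker's, 80 mm above the bench: centre of the flat top of the steel stage in the chamber (154 x 110 mm), and so where the origin of a fully seated plate lies. Two dowel pins, 8 mm diameter with tapered noses, stand 16 mm high on it at x = +-63 mm, at diagonally opposite ends.
- hood (a joint): Angle of the blue-grey hood, rad: 0 = shut, 2.15 = fully open, leaning back on its stop over the housing (where it rests at the start). Balance point near 1.77: below it the hood sinks shut by its own weight (about 0.35 kg, damped hinge) in about 2 s, above it falls back open.
- hood_edge (a point): Middle of the hood's free edge, on the outer face of its top panel, 165 mm from the hinge; panel 197 mm along the shaker's x, 5 mm thick; an 88 mm deep skirt hangs from it on the inner side. Fully open, the edge is at about y = 180 mm, 295 mm above the bench (shaker's frame); it rises to 325 mm when upright. Push the outer face in the shaker's -y direction, about 2 to 5 N.
- start_top (a point): Centre of the top of the round white start button (24 mm diameter) on the console, at (-128, -45, 85) mm in the shaker's frame; it faces up.
- start (a joint): Travel of the start button: 0 released, 0.005 m fully down (4 N); it springs back. The run starts at 0.0035 m.
- mat: Black rubber mat, fixed, 170 x 400 x 3 mm (its x by y); origin at the centre of the underside, top 3 mm above it. Place and yaw vary.
- plate_a: Aluminium carrier plate, 148 x 104 mm (x by y), 0.45 kg; origin at the centre of the underside, z up. A black lifting bar stands upright in the middle: 30 mm along x, 12 mm thick in y, foot 20 mm and top 60 mm above the underside. Four 38 x 38 mm pockets centred at (+-29, +-29) mm, floors 10 mm and rib tops 20 mm above the underside. Starts on the mat, in any order.
- plate_b: As plate_a but for its dowel holes. Each plate has two 11 mm holes through its 10 mm thick end flanges, at x = +-63 mm, at diagonally opposite ends, so that either way round is the same. The plates differ only in the y of these holes, by some 8 mm; which one fits is to be found by trying.
- plate_c: As plate_a but for its dowel holes. The stage fitted in the shaker differs from run to run, in the y of its pins, and only one plate fits it: that one drops flat onto the stage; any other stays standing on the pins, some 10 to 16 mm too high, or tilted.
- jar_1: Sample jar, amber glass with white cap, a plain cylinder 30 mm in diameter and 46 mm high, about 60 g, bottom-heavy; origin at the centre of its foot, z up. Three or four of the four jars are there (None if absent), standing on the bench in front of the mat.
- jar_2: As jar_1.
- jar_3: As jar_1.
- jar_4: As jar_1.
- timer: White lab timer lying on the bench, 55 x 45 x 14 mm, a bystander (origin: centre of its underside).
- dish: Clear lidded petri dish, 62 mm diameter, 14 mm high, a bystander (origin: centre of its underside).
- reagent: White reagent bottle with a blue cap, 52 mm diameter, 95 mm high, a bystander (origin: centre of its underside).
- tip_box: Pipette tip box with a blue top, 85 x 120 x 56 mm, a bystander (origin: centre of its underside).
- beaker: Clear beaker, 66 mm diameter, 75 mm high, a bystander (origin: centre of its underside).
- pipette: Pipette lying along its x, about 235 mm long and 24 mm high, a bystander (origin: on its underside near the middle).
- rack: White tube rack with tubes, 200 x 70 x 100 mm, a bystander (origin: centre of its underside).
Things that resemble listed ones, but are neither listed nor needed, are in the scene too. Leave any orange look-alike of the plate_c alone.

How it is judged:
By the outcome, as a careful person would: the job done as asked, in the order asked, and still so for the second after the job is handed in, with the robot touching nothing.
Of stage_1, stage_2, stage_3 only 1 to 1 are there at a start; the rules pass over those that are not, and their reading is None.
Of jar_1, jar_2, jar_3, jar_4 only 3 to 4 are there at a start; the rules pass over those that are not, and their reading is None.
At some moment in a run one of jar_1, jar_2, jar_3, jar_4, plate_a, plate_b, plate_c may be knocked a few centimetres aside while the robot is not near it.
It also fails if it takes over 210 s, if anything falls off the work surface, if the arm or the gripper's body presses on something with over 40 N, if the wrist force passes 120 N, or if a joint passes its speed limit or range.

## Working session

There is one attempt and no reset: what is moved stays moved. The work goes in short steps, each a Python script; the robot and the scene stay as the last script left them, time stands still between calls to the robot, and variables do not carry over. Pictures are saved under pics/ and viewed, at most 14 in all, crops included, and the job is handed in when it is done.

```bash
ls; mkdir -p pics
python3 - <<'E'
from bench import ctrl
import cv2,numpy as np
for n in("scene","side","wrist"):
    im=ctrl.capture(n); cv2.imwrite(f"pics/{n}0.png",im[:,:,::-1]); print(n,{k:np.round(v,4).tolist() for k,v in ctrl.camera_model(n).items()})
a=cv2.imread("pics/scene0.png");b=cv2.imread("pics/side0.png")
cv2.imwrite("pics/s0big.png",cv2.resize(a,(800,600),interpolation=cv2.INTER_CUBIC))
cv2.imwrite("pics/d0big.png",cv2.resize(b,(800,600),interpolation=cv2.INTER_CUBIC))
print(ctrl.read_tcp_rot(),ctrl.grip_point_offset,ctrl.read_time())
E
```

```text
pics
scene {'vertical_fov': 42.9188, 'cx': 256.3997, 'cy': 197.0794, 'dist_coeffs': [-0.0076, 0.0, 0.0, 0.0, 0.0], 'cam_to_world': [[-0.6492, -0.6518, 0.3921, 0.993], [0.7606, -0.5514, 0.3428, 0.3611], [-0.0072, 0.5207, 0.8537, 1.2463], [0.0, 0.0, 0.0, 1.0]]}
side {'vertical_fov': 49.0295, 'cx': 256.5042, 'cy': 192.4873, 'dist_coeffs': [-0.1438, 0.0, 0.0, 0.0, 0.0], 'cam_to_world': [[-0.8662, 0.3598, -0.3468, 0.1123], [-0.4996, -0.6383, 0.5856, 0.5392], [-0.0107, 0.6805, 0.7326, 0.947], [0.0, 0.0, 0.0, 1.0]]}
wrist {'vertical_fov': 67.9863, 'cx': 258.6279, 'cy': 193.5741, 'dist_coeffs': [-0.0385, 0.0, 0.0, 0.0, 0.0], 'hand_eye': [[-0.0006, 0.9461, 0.3238, 0.0847], [1.0, 0.0004, 0.0009, -0.0001], [0.0007, 0.3238, -0.9461, -0.1738], [0.0, 0.0, 0.0, 1.0]]}
[ 7.07113547e-01  7.07099421e-01 -6.13657657e-04 -6.81866010e-04] 0.0187 0.15
```

View pics/s0big.png

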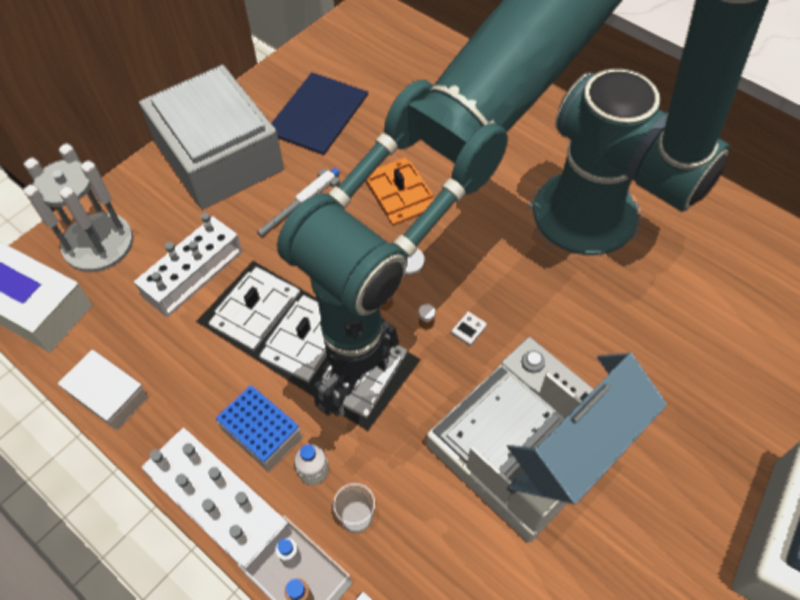

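View pics/d0big.png

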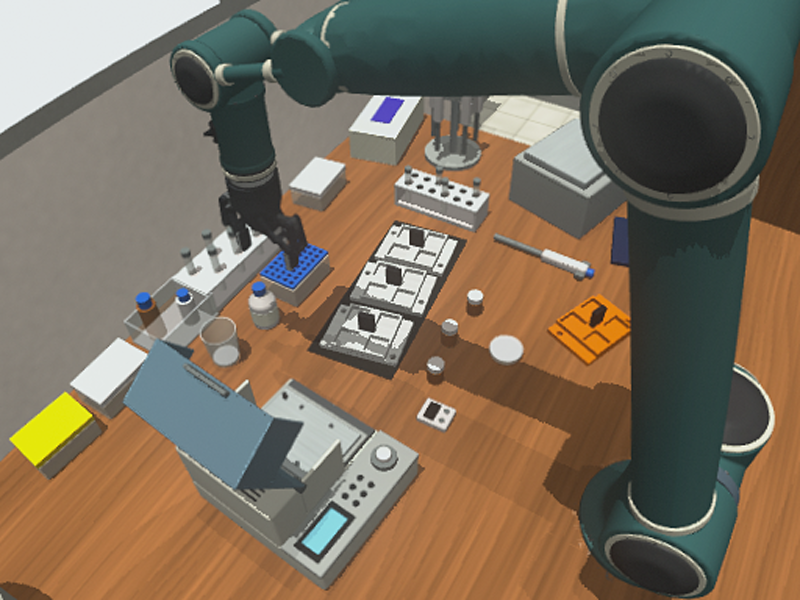

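The scene view shows the three plates on the mat, big px (255,300), (303,335) and (370,380), with the orange look-alike at (400,185). The shaker is at (540,430) with its button at (534,358). The side view shows three jars, caps at (475,297), (449,327) and (435,362). The shaker console is on the robot's side.

```bash
cat > h.py <<'E'
from bench import ctrl
import cv2,numpy as np
from scipy.spatial.transform import Rotation as R
def cam(name,T_tool=None):
    m=ctrl.camera_model(name)
    f=192/np.tan(np.radians(m["vertical_fov"]/2))
    K=np.array([[f,0,m["cx"]],[0,f,m["cy"]],[0,0,1.]])
    T=np.array(m["cam_to_world"]) if "cam_to_world" in m else T_tool@np.array(m["hand_eye"])
    return K,np.array(m["dist_coeffs"],float),T
def tool():
    T=np.eye(4);T[:3,:3]=R.from_quat(ctrl.read_tcp_rot()).as_matrix();T[:3,3]=ctrl.read_position();return T
def cast(c,uv,z):
    K,d,T=c
    p=cv2.undistortPoints(np.array(uv,float).reshape(-1,1,2),K,d).reshape(-1,2)
    D=np.c_[p[:,0],-p[:,1],-np.ones(len(p))]@T[:3,:3].T
    return T[:3,3]+D*((z-T[2,3])/D[:,2])[:,None]
def proj(c,P):
    K,d,T=c
    q=(np.atleast_2d(P)-T[:3,3])@T[:3,:3]
    q=q*[1,-1,-1]
    return cv2.projectPoints(q,np.zeros(3),np.zeros(3),K,d)[0].reshape(-1,2)
def down(yaw): # tool z down, tool y (closing line) along world angle yaw
    y=np.array([np.cos(yaw),np.sin(yaw),0]);z=np.array([0,0,-1.]);x=np.cross(y,z)
    return R.from_matrix(np.c_[x,y,z]).as_quat()
def shot(fn):
    T=tool();im=ctrl.capture("wrist")[:,:,::-1].copy();np.save(f"pics/{fn}.npy",T);cv2.imwrite(f"pics/{fn}.png",im)
    return im,cam("wrist",T)
E
python3 - <<'E'
from h import *
np.set_printoptions(precision=4,suppress=True)
s=cam("scene");d=cam("side");k=.64
print("button",cast(s,np.array([[534,358]])*k,.085),cast(d,np.array([[383,455]])*k,.085))
print("jars",cast(d,np.array([[475,293],[449,323],[435,362]])*k,.046), cast(s,np.array([[427,312]])*k,.046))
print("bars",cast(d,np.array([[417,230],[394,268],[367,314]])*k,.063),cast(s,np.array([[252,289],[303,320]])*k,.063))
print("mat",cast(d,np.array([[397,221],[466,240],[393,378],[310,348]])*k,.003))
print("shaker base", cast(s,np.array([[428,437],[532,538],[530,340]])*k,.068))
print("dish,timer",cast(d,np.array([[506,345],[437,412]])*k,.014))
print("beaker,reag",cast(d,np.array([[219,330],[262,290]])*k,[.075]),"tip",cast(d,np.array([[295,265]])*k,.056))
E
```

```text
button [[0.3885 0.1344 0.085 ]] [[0.3877 0.1328 0.085 ]]
jars [[ 0.4266 -0.2672  0.046 ]
 [ 0.4352 -0.1762  0.046 ]
 [ 0.4156 -0.0852  0.046 ]] [[ 0.417  -0.0782  0.046 ]]
bars [[ 0.6004 -0.3543  0.063 ]
 [ 0.5851 -0.2355  0.063 ]
 [ 0.5676 -0.1092  0.063 ]] [[ 0.5957 -0.3503  0.063 ]
 [ 0.5824 -0.2317  0.063 ]]
mat [[ 0.6868 -0.4199  0.003 ]
 [ 0.5262 -0.4381  0.003 ]
 [ 0.478  -0.047   0.003 ]
 [ 0.6457 -0.03    0.003 ]]
shaker base [[0.6113 0.0832 0.068 ]
 [0.6352 0.3083 0.068 ]
 [0.3549 0.1049 0.068 ]]
dish,timer [[ 0.3316 -0.2054  0.014 ]
 [ 0.3737 -0.0156  0.014 ]]
beaker,reag [[ 0.7693  0.0607  0.075 ]
 [ 0.763  -0.0549  0.075 ]] tip [[ 0.7626 -0.154   0.056 ]]
```

Run:
```python
from h import *
for fn,p in(("matA",(.55,-.23,.24)),("shA",(.53,.135,.24))):
    ctrl.movep(p,down(np.pi/2)); print(ctrl.read_joint_positions().round(2),ctrl.read_time())
    im,c=shot(fn); cv2.imwrite(f"pics/{fn}_b.png",cv2.resize(im,(800,600),interpolation=cv2.INTER_CUBIC))
```

```text
[-0.44  0.09  1.73  0.    1.32 -2.01] 1.8667
[ 0.2  -0.    1.83 -0.    1.31 -1.37] 3.2833
```

View pics/matA_b.png

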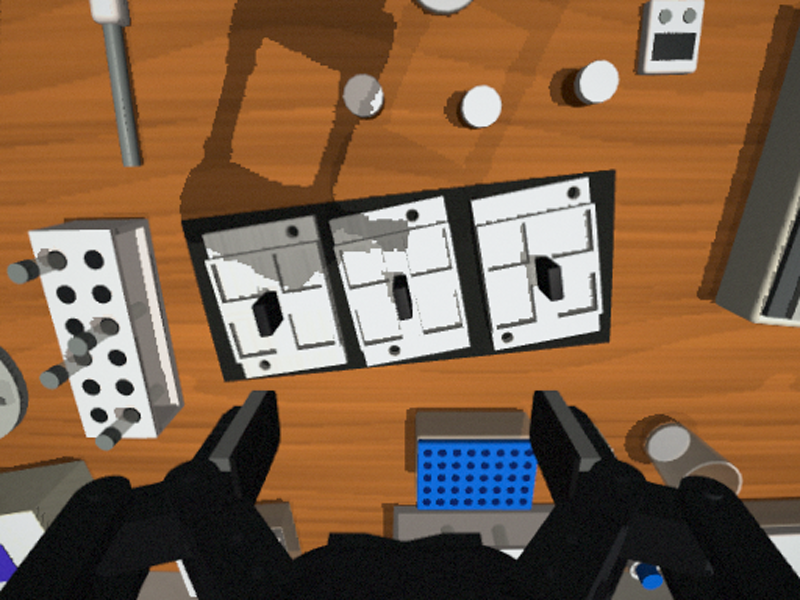

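View pics/shA_b.png

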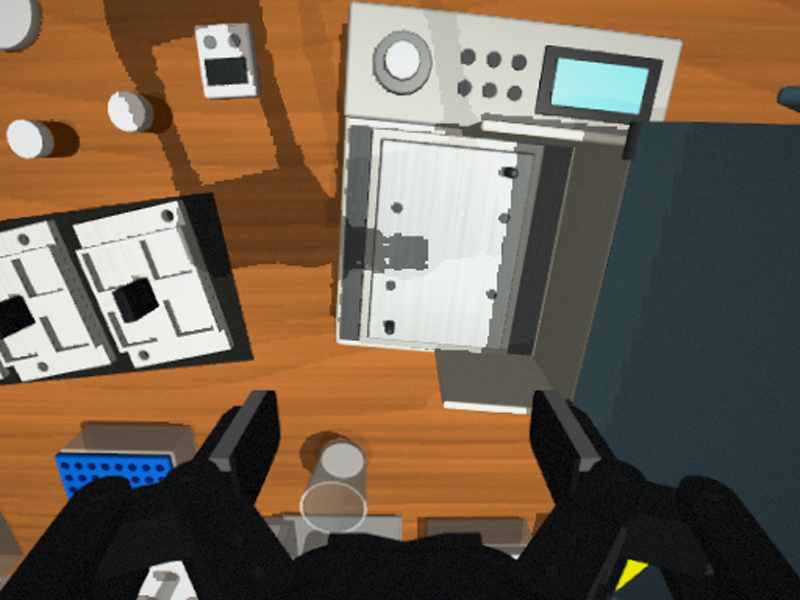

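Mat view: the plate holes are at (292,231)/(264,365), (413,215)/(394,350) and (573,192)/(507,337). Shaker view: the pins are at (510,172)/(389,328), with small screws between them. I'll extract exact centres as dark blobs and compare y offsets.

```bash
cat > blob.py <<'E'
from h import *
def dark(im,uv,r=9,thr=90):
    u,v=np.round(uv).astype(int);w=cv2.cvtColor(im,cv2.COLOR_BGR2GRAY)[v-r:v+r+1,u-r:u+r+1]
    n,l,s,c=cv2.connectedComponentsWithStats((w<thr).astype(np.uint8))
    ok=[i for i in range(1,n) if s[i,4]>=4]
    i=min(ok,key=lambda i:np.hypot(*(c[i]-r)));return c[i]+[u-r,v-r],s[i,2:5]
E
python3 - <<'E'
from blob import *
np.set_printoptions(precision=4,suppress=True)
k=.64
im=cv2.imread("pics/matA.png");c=cam("wrist",np.load("pics/matA.npy"))
for a,b in(((292,231),(264,365)),((413,215),(394,350)),((573,192),(507,337))):
    pa,sa=dark(im,np.array(a)*k,6);pb,sb=dark(im,np.array(b)*k,6)
    P=cast(c,[pa,pb],.013);D=P[1]-P[0];L=np.hypot(*D[:2])
    print(pa/k,sa,pb/k,sb,"mid",P.mean(0),"L",L,"dy/2",np.sqrt(max(L**2-.126**2,0))/2,"ang",np.arctan2(D[1],D[0]))
im=cv2.imread("pics/shA.png");c=cam("wrist",np.load("pics/shA.npy"))
pa,sa=dark(im,np.array((510,172))*k,7);pb,sb=dark(im,np.array((389,328))*k,7)
for z in(.088,.096):
    P=cast(c,[pa,pb],z);D=P[1]-P[0];L=np.hypot(*D[:2]);print(pa/k,sa,pb/k,sb,P,"L",L,np.sqrt(max(L**2-.126**2,0))/2,"ang",np.arctan2(D[1],D[0]),P.mean(0))
print("button",cast(c,np.array([[403,60]])*k,.085))
print("deck edges",cast(c,np.array([[350,3],[681,40],[344,125]])*k,.068))
big=cv2.resize(im[90:230,210:350],None,fx=4,fy=4,interpolation=cv2.INTER_CUBIC);cv2.imwrite("pics/pins.png",big)
E
```

```text
[292.0759 231.3244] [ 7  7 42] [264.5312 363.8281] [ 6  5 20] mid [ 0.6021 -0.3491  0.013 ] L 0.13869327937781795 dy/2 0.028982001934707076 ang -0.2834347903906269
[411.6186 214.7436] [ 8  6 39] [393.8702 349.3389] [ 6  6 26] mid [ 0.5868 -0.23    0.013 ] L 0.13287411544679048 dy/2 0.021092241202436284 ang -0.1277790613412995
[572.4554 191.8304] [ 6  7 35] [506.4941 336.5234] [ 7  6 32] mid [ 0.5698 -0.1036  0.013 ] L 0.14695814793311107 dy/2 0.037817645497605204 ang -0.3370886922377243
[509.5282 171.6912] [10  7 51] [388.8281 326.3672] [ 6  9 40] [[0.4606 0.21   0.088 ]
 [0.5781 0.1233 0.088 ]] L 0.14608039976435802 0.03695768930586248 ang -0.635692719816706 [0.5193 0.1667 0.088 ]
[509.5282 171.6912] [10  7 51] [388.8281 326.3672] [ 6  9 40] [[0.4602 0.2082 0.096 ]
 [0.5749 0.1236 0.096 ]] L 0.14249328604596428 0.03327287396730631 ang -0.6356927198167058 [0.5175 0.1659 0.096 ]
button [[0.3888 0.1349 0.085 ]]
deck edges [[0.3504 0.099  0.068 ]
 [0.3708 0.3298 0.068 ]
 [0.4286 0.0919 0.068 ]]
```

View pics/pins.png

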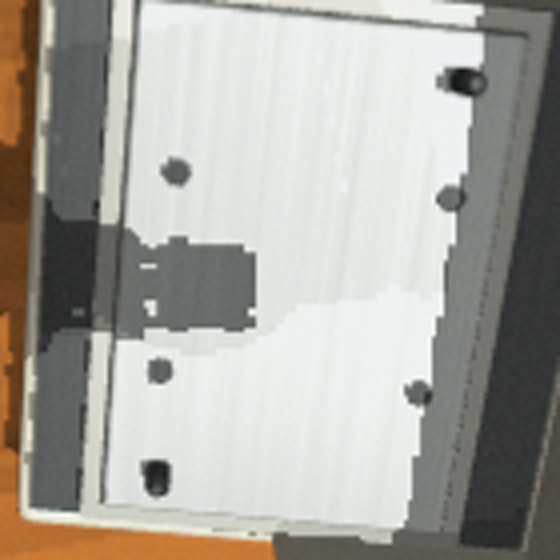

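The pins have a half-offset of about 38 mm and the plates about 29 / 21 / 38 mm, so the right-hand plate fits. The stage centre is about (0.520, 0.167) with yaw -0.09, and the button position gives the same result. I'll pick the right-hand plate and check how it sits in the hand.

Run:
```python
from blob import *
np.set_printoptions(precision=4,suppress=True)
q=down(np.pi/2+.204);x,y=.5698,-.1036
ctrl.movep((x,y,.15),q);ctrl.line_to((x,y,.029));f0=ctrl.read_ft_force();ctrl.grasp(70)
print("w",ctrl.read_grip_width(),f0);ctrl.line_to((x,y,.22),feed=.12)
print(ctrl.read_ft_force(),ctrl.read_grip_width(),ctrl.read_time())
im,c=shot("held");cv2.imwrite("pics/held_b.png",cv2.resize(im,(800,600),interpolation=cv2.INTER_CUBIC))
R0=R.from_euler("z",.204).as_matrix();o=np.r_[ctrl.read_position()]-[0,0,.026]
print(proj(c,o+np.array([[-.063,.038,.01],[.063,-.038,.01]])@R0.T)/.64)
```

```text
w 0.0964819275850674 [ 0.8713  0.4051 -0.7069]
[ 0.3071 -0.8462 -4.6509] 0.10086308900628152 7.75
[[491.5847 202.5067]
 [327.8006 453.2243]]
```

View pics/held_b.png

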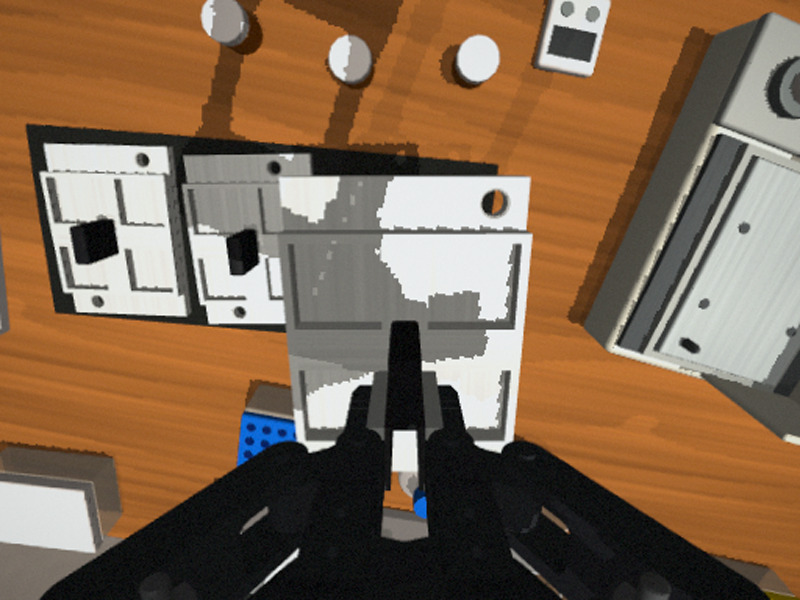

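Plate held level; the visible hole is at (495,203), against a predicted (492,203), so within about 1 mm. Next I'll insert it with force feedback and a small search.

```bash
cat > ins.py <<'E'
from h import *
np.set_printoptions(precision=4,suppress=True)
yaw=-.09;C=np.array([.5198,.1668]);Rz=R.from_euler("z",yaw).as_matrix()[:2,:2]
q=down(np.pi/2+yaw)
E
python3 - <<'E'
from ins import *
ctrl.movep((*C,.24),q);ctrl.line_to((*C,.13),feed=.1);ctrl.sleep(.2)
b=ctrl.read_ft_force()[2];print("base",b,ctrl.read_time())
offs=[(0,0)]+[(r*np.cos(a),r*np.sin(a)) for r in(.0015,.003) for a in np.arange(0,6.28,np.pi/4)]
done=False
for o in offs:
    p=C+Rz@np.array(o);ctrl.line_to((*p,.124),feed=.05)
    for z in np.arange(.122,.1045,-.002):
        ctrl.line_to((*p,z),feed=.03);f=ctrl.read_ft_force()
        if f[2]-b>5:break
    print(np.round(o,4),"z",ctrl.read_position(),f,ctrl.read_time())
    if z<.1095:done=True;break
    if ctrl.read_time()>45:break
im,c=shot("ins1");cv2.imwrite("pics/ins1_b.png",cv2.resize(im,(800,600)))
E
```

```text
base -4.278102104014556 10.3167
[0 0] z [0.5203 0.1669 0.1065] [ 0.25    0.1174 -1.3654] 12.8333
```

View pics/ins1_b.png

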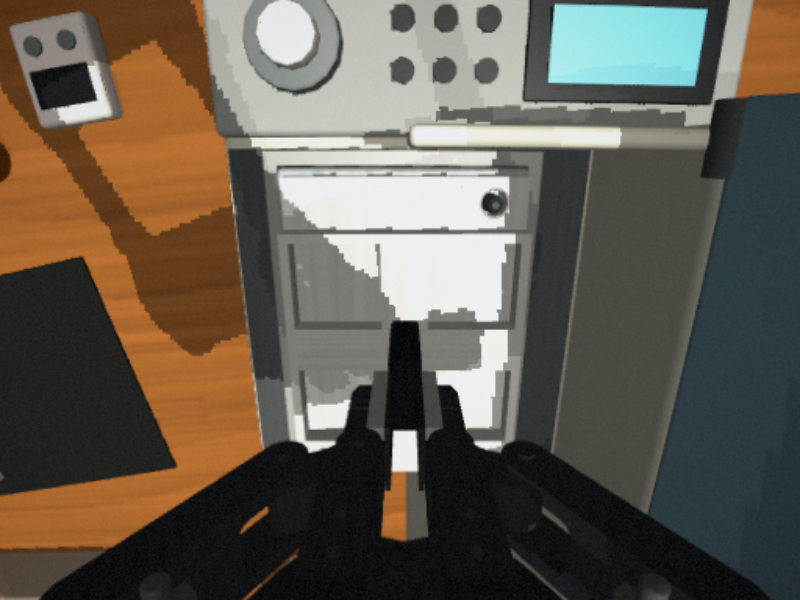

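The plate went straight down to z = 0.1065 and the pin shows through its hole. I'll release it, verify the seat from above and relocate the jars.

Run:
```python
from ins import *
from blob import dark
p=ctrl.read_position();ctrl.let_go();ctrl.line_to((p[0],p[1],.24),feed=.2)
ctrl.movep((.53,.135,.24),down(np.pi/2));im,c=shot("seat")
E=np.array([[-.063,.038,.09],[.063,-.038,.09]])
P=np.c_[E[:,:2]@Rz.T+C,E[:,2]];print("pred",proj(c,P)/.64)
cv2.imwrite("pics/seat_c.png",cv2.resize(im[70:250,190:380],None,fx=3,fy=3,interpolation=cv2.INTER_CUBIC))
ctrl.movep((.50,-.15,.24),down(np.pi/2));im,c=shot("jars")
w=cv2.inRange(cv2.cvtColor(im,cv2.COLOR_BGR2HSV),(0,0,120),(180,60,255))
for x0,y0 in((.4266,-.267),(.435,-.176),(.416,-.083)):
    u,v=proj(c,[[x0,y0,.046]])[0];cs,_=cv2.findContours(w,cv2.RETR_EXTERNAL,cv2.CHAIN_APPROX_NONE)
    k=min((k for k in cs if cv2.contourArea(k)>80),key=lambda k:np.hypot(*(k.reshape(-1,2).mean(0)-(u,v))))
    ce,r=cv2.minEnclosingCircle(k);print("jar",cast(c,[ce],.046),"r px",r,"r mm",cast(c,[[ce[0]+r,ce[1]]],.046)[0,1]-cast(c,[ce],.046)[0,1],(u,v),ce)
cv2.imwrite("pics/jars_b.png",cv2.resize(im,(640,480)))
print(ctrl.read_time())
```

```text
pred [[511.4292 174.9575]
 [389.1668 332.567 ]]
jar [[ 0.4256 -0.2593  0.046 ]] r px 12.747649192810059 r mm 0.01590161875033519 (np.float64(162.45739042107462), np.float64(105.3881970315204)) (168.5, 104.5)
jar [[ 0.4329 -0.1691  0.046 ]] r px 12.433808326721191 r mm 0.015475252600066047 (np.float64(235.76702811913083), np.float64(112.01369501217994)) (241.2687225341797, 110.26221466064453)
jar [[ 0.4148 -0.0814  0.046 ]] r px 12.657540321350098 r mm 0.015601337264015872 (np.float64(311.1121009284059), np.float64(96.13974413146566)) (312.43548583984375, 95.1451644897461)
15.9
```

View pics/seat_c.png

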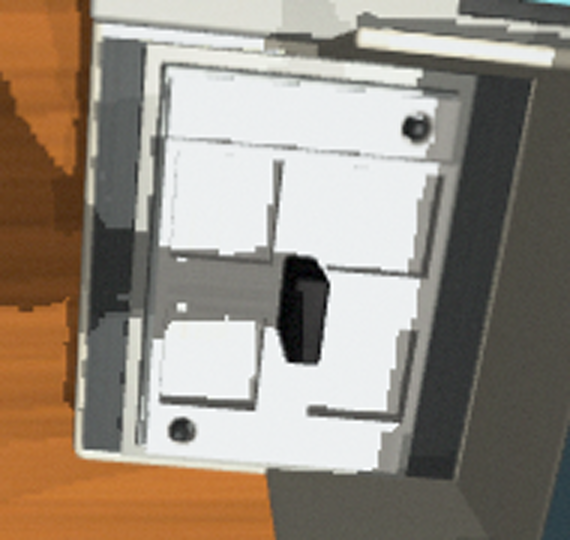

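View pics/jars_b.png

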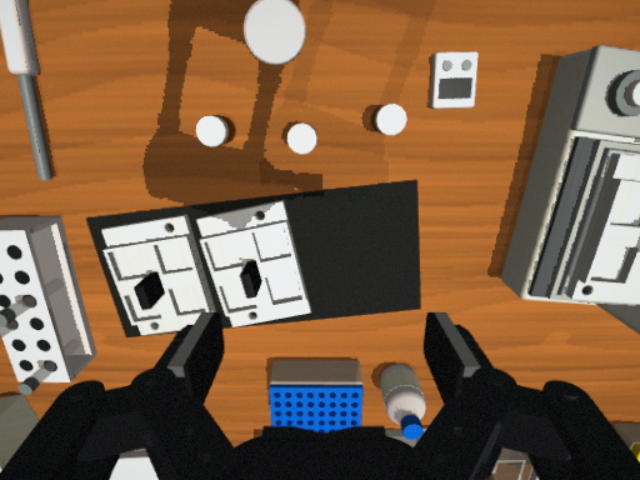

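The seat crop shows both pins through the holes with the plate flat. In the other view the three jars are clear at (212,130), (301,138) and (390,119). I'll move each jar, looking again from the hover.

```bash
cat > jar.py <<'E'
from ins import *
Cp=C+Rz@np.array([0,.0007])
def find(g,phi):
    ctrl.movep((g[0],g[1],.2),down(phi));im,c=shot(f"hov{ctrl.read_time():.0f}")
    w=cv2.inRange(cv2.cvtColor(im,cv2.COLOR_BGR2HSV),(0,0,110),(180,70,255))
    best=None
    for k in cv2.findContours(w,cv2.RETR_EXTERNAL,cv2.CHAIN_APPROX_NONE)[0]:
        if cv2.contourArea(k)<150:continue
        ce,r=cv2.minEnclosingCircle(k);a=cast(c,[ce,[ce[0]+r,ce[1]]],.046);rm=np.linalg.norm(a[1]-a[0]);d=np.hypot(*(a[0,:2]-g))
        if .013<rm<.018 and d<.06 and (best is None or d<best[1]):best=(a[0,:2],d,rm)
    print("found",best);return best[0]
def move(g,pk,deg):
    phi=yaw+np.radians(deg);q=down(phi)
    j=find(np.array(g),phi);ctrl.line_to((*j,.016),feed=.25);ctrl.grasp(30);wd=ctrl.read_grip_width();print("grip",wd)
    assert .25<wd<.45
    ctrl.line_to((*j,.21),feed=.3)
    t=Cp+Rz@np.array(pk)
    ctrl.movep((*t,.21),q);b=ctrl.read_ft_force()[2];ctrl.line_to((*t,.115),feed=.15)
    for z in np.arange(.113,.1045,-.0015):
        ctrl.line_to((*t,z),feed=.03);f=ctrl.read_ft_force()
        if f[2]-b>4:break
    print("placed z",ctrl.read_position(),f,b);ctrl.let_go();ctrl.line_to((*t,.21),feed=.2);print(ctrl.read_time())
E
python3 - <<'E'
from jar import *
move((.4329,-.1691),(.029,.029),135)
im=ctrl.capture("side");cv2.imwrite("pics/side1.png",cv2.resize(im[:,:,::-1],(800,600)))
E
```

```text
Traceback (most recent call last):
  File "jar.py", line 14, in move
    j=find(np.array(g),phi);ctrl.line_to((*j,.016),feed=.25);ctrl.grasp(30);wd=ctrl.read_grip_width();print("grip",wd)
  File "jar.py", line 4, in find
    ctrl.movep((g[0],g[1],.2),down(phi));im,c=shot(f"hov{ctrl.read_time():.0f}")
    ~~~~~~~~~~^^^^^^^^^^^^^^^^^^^^^^^^^^
bench.MotionError: the arm cannot take that pose within its joint ranges
```

```bash
sed -i 's/def move(g,pk,deg):/def move(g,pk,deg,pick=90):/; s/j=find(np.array(g),phi)/j=find(np.array(g),yaw+np.radians(pick))/' jar.py
python3 - <<'E'
from jar import *
move((.4329,-.1691),(.029,.029),135)
im=ctrl.capture("side");cv2.imwrite("pics/side1.png",cv2.resize(im[:,:,::-1],(800,600)))
E
```

```text
found (array([ 0.4329, -0.1697]), np.float64(0.0005921210009329855), np.float64(0.014702213635016115))
grip 0.00016501540510359123Traceback (most recent call last):
  File "<stdin>", line 2, in <module>
  File "jar.py", line 15, in move
    assert .25<wd<.45
           ^^^^^^^^^^
AssertionError
```

Run:
```python
from jar import *
print(ctrl.read_position(),ctrl.read_time(),ctrl.read_ft_force())
ctrl.let_go();p=ctrl.read_position();ctrl.line_to((*p[:2],.22),feed=.25)
im,c=shot("miss");cv2.imwrite("pics/miss_b.png",cv2.resize(im,(640,480)))
```

```text
[ 0.4329 -0.1697  0.016 ] 18.0167 [-0.0668 -0.0347  0.4778]
```

View pics/miss_b.png

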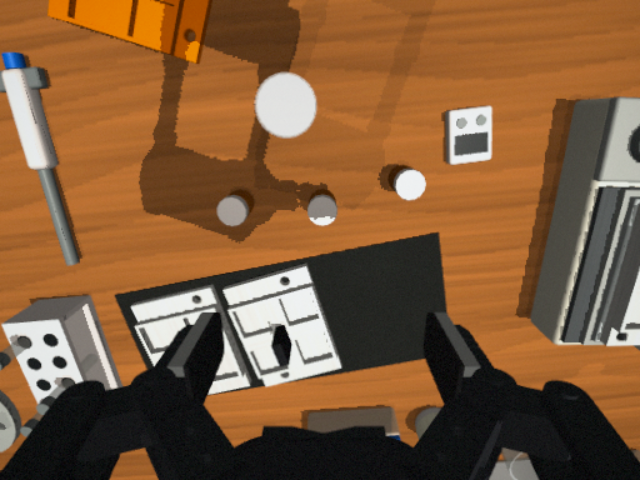

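Run:
```python
from jar import *
T=np.load("pics/miss.npy");c=cam("wrist",T);k=.8
print(T[:3,3],proj(c,[[.4329,-.1697,.046],[.4329,-.1697,0]])/k)
print(cast(c,np.array([[322,210],[232,210],[410,184]])*k,.046))
import glob;f=sorted(glob.glob("pics/hov*.png"));print(f)
a=cv2.imread(f[-1]);cv2.imwrite("pics/hv_b.png",cv2.resize(a,(640,480)));c=cam("wrist",np.load(f[-1][:-3]+"npy"));print(proj(c,[[.4329,-.1697,.046]])/k)
```

```text
[ 0.432  -0.1692  0.2184] [[321.498  210.4089]
 [321.6095 200.6462]]
[[ 0.4325 -0.1692  0.046 ]
 [ 0.4243 -0.2588  0.046 ]
 [ 0.4143 -0.0811  0.046 ]]
['pics/hov16.png']
[[320.1509 214.5441]]
```

View pics/hv_b.png

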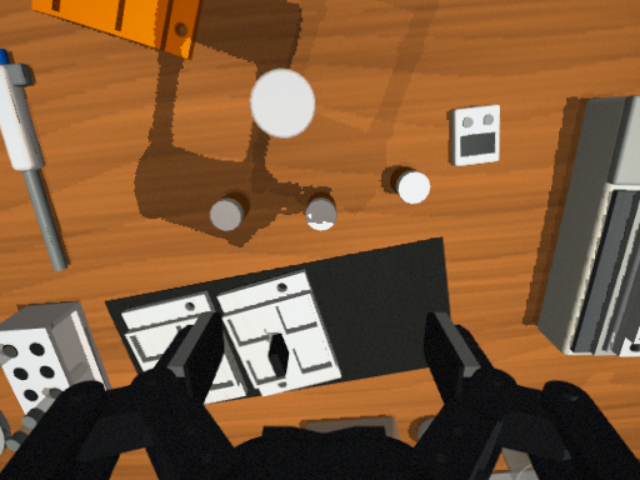

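The jar did not move in the picture, yet the fingers shut fully. I'll repeat at that spot and montage before and after views into one picture.

Run:
```python
from jar import *
j=np.array([.4325,-.1692]);ctrl.line_to((*j,.016),feed=.25)
print("open w",ctrl.read_grip_width(),ctrl.read_position(),R.from_quat(ctrl.read_tcp_rot()).as_matrix())
S=cam("side");u,v=proj(S,[[*j,.03]])[0].astype(int)
def g():
    s=ctrl.capture("side")[v-50:v+50,u-66:u+66];w=ctrl.capture("wrist")[180:384,120:392]
    return np.vstack([cv2.resize(s,(396,300)),cv2.resize(w,(396,297))])
a=g();ctrl.grasp(30);print(ctrl.read_grip_width(),ctrl.read_grip_force());ctrl.sleep(.3);print(ctrl.read_grip_width(),ctrl.read_grip_force());b=g()
cv2.imwrite("pics/mont.png",np.hstack([a,b])[:,:,::-1]);print(ctrl.read_time())
```

```text
open w 1.0043340188422223 [ 0.4332 -0.1695  0.0166] [[-0.996   0.0899  0.0009]
 [ 0.0899  0.996  -0.0004]
 [-0.001  -0.0003 -1.    ]]
-0.0016343217878473652 0.0
-0.0035855571371064794 0.0
22.05
```

View pics/mont.png

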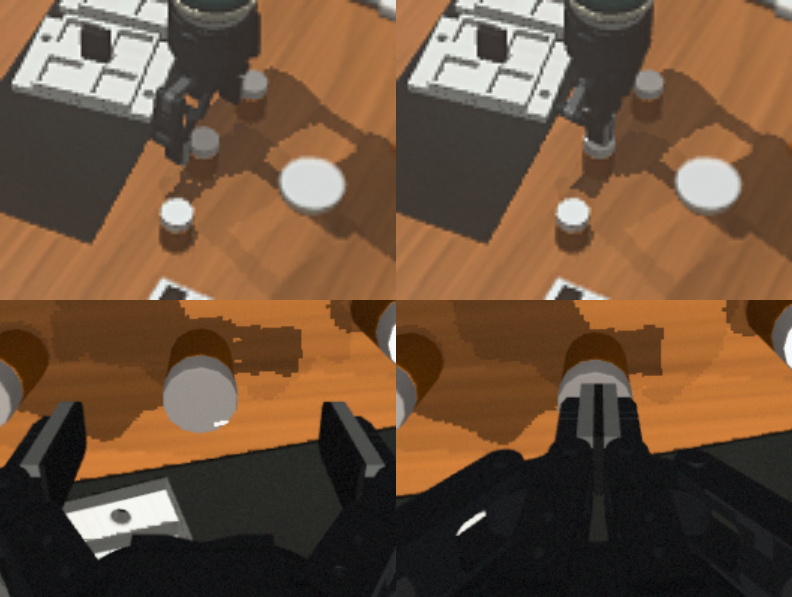

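The montage shows the shut fingers sitting above the jar cap, so the fingertips appear to end well behind the reported TCP. I'll probe free bench with shut fingers to get the real offset.

Run:
```python
from jar import *
p=ctrl.read_position();ctrl.line_to((*p[:2],.12),feed=.25)
P=(.43,.03);ctrl.movep((*P,.06),down(np.pi/2));ctrl.line_to((*P,.02),feed=.1);b=ctrl.read_ft_force()[2]
for z in np.arange(.018,-.045,-.002):
    ctrl.line_to((*P,z),feed=.04);f=ctrl.read_ft_force()[2]
    if f-b>4:break
print(z,ctrl.read_position(),f-b,ctrl.read_joint_positions());ctrl.line_to((*P,.08),feed=.2);print(ctrl.read_time())
```

```text
-0.03199999999999996 [ 0.4302  0.03   -0.0307] 15.477523721364689 [ 0.0119  0.0873  2.3014 -0.      0.7533 -1.5589]
31.2167
```

The tips are really 31 mm behind the reported TCP (bench contact at TCP z = -0.031), so I'll shift all tool heights accordingly.

```bash
sed -i 's/(\*j,.016)/(*j,-.007)/; s/(\*j,.21)/(*j,.18)/; s/(\*t,.21)/(*t,.18)/g; s/(\*t,.115)/(*t,.095)/; s/np.arange(.113,.1045,-.0015)/np.arange(.092,.0812,-.0015)/' jar.py
python3 - <<'E'
from jar import *
ctrl.let_go()
move((.4329,-.1691),(.029,.029),135)
E
```

```text
found (array([ 0.433 , -0.1694]), np.float64(0.0002948685197052649), np.float64(0.014692574588536128))
grip 0.3368004602706541
placed z [0.5518 0.1939 0.0839] [-0.8914 -0.2183  5.0486] -0.6958293125298503
40.3917
```

Run:
```python
from jar import *
move((.4248,-.259),(-.029,-.029),135)
move((.4145,-.0812),(.029,-.029),45,45)
ctrl.movep((.53,.105,.2),down(np.pi/2));im,c=shot("filled")
for pk in((.029,.029),(-.029,-.029),(.029,-.029)):print(proj(c,[[*(Cp+Rz@np.array(pk)),.136]]))
wr=cv2.resize(im,(512,384));s=ctrl.capture("scene")[:,:,::-1]
cv2.imwrite("pics/fill_m.png",np.vstack([cv2.resize(im[40:290,130:420],(580,500))]))
cv2.imwrite("pics/fill_s.png",s);cv2.imwrite("pics/fill_d.png",ctrl.capture("side")[:,:,::-1])
a=cv2.imread("pics/fill_d.png")
cv2.imwrite("pics/fill_m.png",np.hstack([cv2.resize(im[20:320,140:400],(390,450)),cv2.resize(a[130:384,60:320],(410,450))]))
```

```text
found (array([ 0.4254, -0.2599]), np.float64(0.001129578421093628), np.float64(0.014696823867737074))
grip 0.3382004677983272
placed z [0.4888 0.1413 0.0839] [-1.2149 -1.2831  4.9102] -0.7788026518748787
49.65
found (array([ 0.4141, -0.0803]), np.float64(0.0009549086474476761), np.float64(0.014939436231757145))
grip 0.33608345474374257
placed z [0.5465 0.136  0.0838] [-1.8105 -0.1948  5.198 ] -2.1625049554262876
57.7
[[355.0155 219.7043]]
[[300.5461 150.8276]]
[[291.881  214.6451]]
```

View pics/fill_m.png

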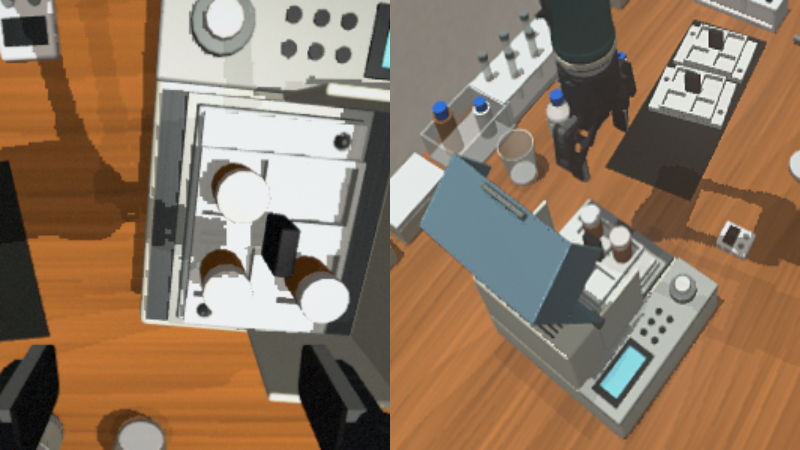

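All three jars stand upright in their pockets. Next I'll go up and over to the back of the hood, and push its edge in the -y direction.

Run:
```python
from jar import *
ctrl.grasp(30);q0=down(yaw)
def W(x,y,tip):
    return (*(C+Rz@np.array([x,y])),tip-.031)
p=ctrl.read_position();ctrl.line_to((*p[:2],.37),feed=.3)
ctrl.movep(W(0,.235,.41),q0);ctrl.line_to(W(0,.23,.275),feed=.2)
print(ctrl.read_position(),ctrl.read_time());b=ctrl.read_ft_force()
ctrl.line_to(W(0,.2,.277),feed=.1)
fm=0
for y in np.arange(.195,.074,-.005):
    ctrl.line_to(W(0,y,.275+(.195-y)/.115*.027),feed=.06);f=(ctrl.read_ft_force()-b);print(round(y,3),f.round(1))
    if np.linalg.norm(f)>25:print("STOP");break
ctrl.line_to(W(0,.16,.33),feed=.15);ctrl.sleep(1.5)
print(ctrl.read_time());cv2.imwrite("pics/hood_d.png",ctrl.capture("side")[:,:,::-1]);cv2.imwrite("pics/hood_s.png",ctrl.capture("scene")[:,:,::-1])
```

```text
[0.5413 0.3962 0.2456] 62.875
0.195 [ 0.1 -0.3 -0.1]
0.19 [-0.   0.9 -0.5]
0.185 [ 0.8  2.2 -0. ]
0.18 [0.4 2.6 0.8]
0.175 [ 0.3  1.2 -0.4]
0.17 [ 0.1  1.4 -0.4]
0.165 [ 1.   0.7 -0.1]
0.16 [ 0.4  0.6 -0.1]
0.155 [ 0.1  1.  -0.2]
0.15 [ 0.5  0.4 -0.1]
0.145 [-0.7  0.  -1.6]
0.14 [0.6 0.6 0.2]
0.135 [ 0.5  1.  -1. ]
0.13 [0.7 0.8 0.5]
0.125 [ 0.3  0.4 -0.9]
0.12 [ 0.6  0.1 -1. ]
0.115 [-0.3  0.5 -0.9]
0.11 [ 0.2 -0.3 -1.4]
0.105 [ 0.7  0.5 -1.4]
0.1 [ 0.8 -0.2  0.5]
0.095 [ 0.4  0.5 -0.3]
0.09 [ 0.4  0.3 -0.3]
0.085 [ 0.4 -0.2 -0.4]
0.08 [ 0.5  0.7 -1.3]
0.075 [-0.3  0.3 -0.6]
71.8167
```

Run:
```python
from jar import *
p=ctrl.read_position();ctrl.line_to((p[0],p[1],.37),feed=.3);B=(.3884,.1344)
ctrl.movep((B[0]-.0,B[1],.2),down(np.pi/2))
a=ctrl.capture("side")[:,:,::-1];s=ctrl.capture("scene")[:,:,::-1];w=ctrl.capture("wrist")[:,:,::-1]
cv2.imwrite("pics/hm.png",np.hstack([cv2.resize(a[150:384,60:320],(400,360)),cv2.resize(s[190:370,250:450],(400,360))]));print(ctrl.read_time())
```

```text
74.1083
```

View pics/hm.png

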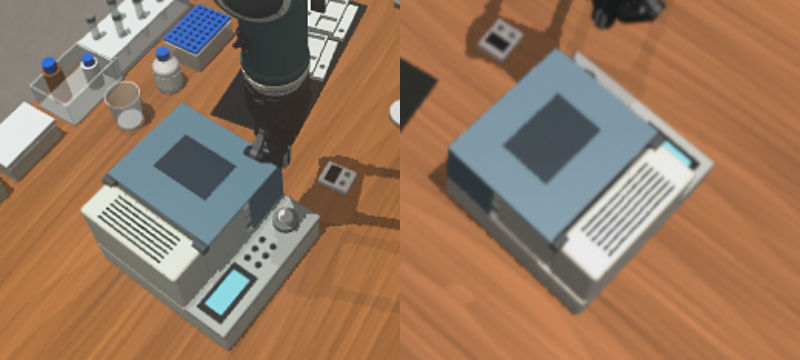

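The hood is fully shut in both views. The upright gripper body would foul the hood side next to the button, so I'll press with the tool leaned back towards the robot.

```bash
cat > press.py <<'E'
from jar import *
def pose(th,z,dx):  # lower tip corner at height z, x offset dx from the button (shaker frame)
    ex=np.array([*Rz[:,0],0]);ey=np.array([*Rz[:,1],0]);ez=np.array([0,0,1.])
    a=np.sin(th)*ex-np.cos(th)*ez;l=np.cos(th)*ex+np.sin(th)*ez
    tip=np.array([.3884,.1344,z])+dx*ex+.011*l
    return tip+.031*a, R.from_matrix(np.c_[-l,ey,a]).as_quat()
E
python3 - <<'E'
from press import *
for d in(30,25,20,15):
    print(d,[ctrl.solve_ik(*pose(np.radians(d),z,-.004)) is not None for z in(.14,.11,.075)])
E
```

```text
30 [True, True, False]
25 [True, True, True]
20 [True, True, True]
15 [True, True, True]
```

Run:
```python
from press import *
th=next(np.radians(d) for d in(29,28,27,26,25) if ctrl.solve_ik(*pose(np.radians(d),.0755,-.006)) is not None);print(np.degrees(th))
s0=ctrl.capture("side").astype(int)
ctrl.movep(*pose(th,.14,-.006));ctrl.line_to(pose(th,.092,-.006)[0],feed=.1);ctrl.sleep(.2);b=ctrl.read_ft_force();print(b)
for z in np.arange(.090,.0755,-.001):
    ctrl.line_to(pose(th,z,-.006)[0],feed=.03);f=ctrl.read_ft_force()-b;print(round(z,4),f.round(1))
    if f[2]>7 or np.linalg.norm(f)>15:break
ctrl.sleep(.3);print(ctrl.read_ft_force()-b)
ctrl.line_to(pose(th,.14,-.006)[0],feed=.1);ctrl.movep((.40,.1,.25),down(np.pi/2))
s1=ctrl.capture("side");C2=cam("side");u,v=proj(C2,[[*(C+Rz@np.array([-.128,.045])),.07]])[0].astype(int)
print("screen",s0[v-6:v+7,u-6:u+7].mean((0,1)),s1[v-6:v+7,u-6:u+7].mean((0,1)),ctrl.read_time())
cv2.imwrite("pics/end.png",s1[:,:,::-1])
```

```text
27.0
[ 0.1142 -0.1111  0.0377]
0.09 [-0.7 -0.3  0. ]
0.089 [-0.7 -0.3 -0.4]
0.088 [-0.4 -0.6  0.4]
0.087 [0.2 0.9 0.7]
0.086 [0.3 0.7 1.7]
0.085 [-0.2 -0.   1.9]
0.084 [ 0.3 -0.2  1.9]
0.083 [-0.5  0.3  4.1]
0.082 [ 0.9 -0.1  4. ]
0.081 [-5.7 -1.3 11.8]
[-5.3954 -1.184  11.7403]
screen [141.787  148.7574 144.1598] [142.0888 149.0414 144.3254] 79.8167
```

Run:
```python
from jar import *
c=cam("side");a=cv2.imread("pics/end.png").astype(int);b=cv2.imread("pics/hood_d.png").astype(int)
pts=proj(c,[[*(C+Rz@np.array(p)),.165] for p in((-.09,.06),(.09,.06),(.09,-.06),(-.09,-.06))])
m=np.zeros((384,512),np.uint8);cv2.fillPoly(m,[pts.astype(np.int32)],1);d=np.abs(a-b).mean(2)
print("hood diff",np.median(d[m>0]),"colour",np.median(a[m>0],axis=0))
lcd=((a[:,:,0]>200)&(a[:,:,2]<150)&(a[:,:,1]>180));print("lcd px",lcd.sum(),a[lcd].mean(0),b[lcd].mean(0))
print(ctrl.hand_in())
```

```text
hood diff 2.3333333333333335 colour [154. 141. 113.]
lcd px 358 [226.1844 218.1453 140.5419] [227.7207 219.7235 141.5559]
the job is handed in; nothing more can be done
None
```

I handed the job in at about 80 s: the right-hand plate is seated on the pins, all three jars stand in its pockets, the hood is shut, and the start button was pressed to its stop (about 12 N). I had no direct sign that the run started, since the display looked the same before and after.

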